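# Set out an icon painter's place: panel on the easel, colours in rows

### The job

Set out the icon painter's place: take the little gilded panel from the storage rack and lean it back on the small easel, centred, standing square behind the lip with its picture side to the front; and complete the colour tray with the three paint pans from the cork mat, so that a pan lies flat and straight inside every outlined place and each pan lies end to end with the one of its own colour. Set things down gently without dropping them, and leave the jar, the cup and the sanding block on the mat where they are.

Things in the scene. Friction and masses are not known exactly. Their poses are not given: they have to be found in the camera images.
- tray: Dark wooden tray, fixed, 140 x 240 mm (x, y); floor 6 mm, rim (5 mm wide) 10 mm above the table. Origin on the table under its centre. Six white outlined places, 57 x 38 mm (x, y): three rows of two, each row along tray x. Rows 1, 2, 3 at y = -66, 0, +66 mm; in each a near place at x = -29 mm and a far one at +29 mm. A pan's length goes along tray x.
- place_near1 (a point): centre of the tray's outlined near place of row 1, on the tray floor; axes as the tray's
- place_near2 (a point): centre of the tray's outlined near place of row 2, on the tray floor; axes as the tray's
- place_near3 (a point): centre of the tray's outlined near place of row 3, on the tray floor; axes as the tray's
- place_far1 (a point): centre of the tray's outlined far place of row 1, on the tray floor; axes as the tray's
- place_far2 (a point): centre of the tray's outlined far place of row 2, on the tray floor; axes as the tray's
- place_far3 (a point): centre of the tray's outlined far place of row 3, on the tray floor; axes as the tray's
- red_a: Red paint pan, a white box 50 x 30 x 22 mm (x, y, z), 50 g, its top a red colour cake; origin at the centre of its underside, x along its 50 mm length, z up; grip it across the 30 mm. Already in one of the tray's places, each colour in a different row; leave it there.
- red_b: Red paint pan, a white box 50 x 30 x 22 mm (x, y, z), 50 g, its top a red colour cake; origin at the centre of its underside, x along its 50 mm length, z up; grip it across the 30 mm. Starts on the cork mat, turned at random; belongs beside its like.
- green_a: Green paint pan, a white box 50 x 30 x 22 mm (x, y, z), 50 g, its top a green colour cake; origin at the centre of its underside, x along its 50 mm length, z up; grip it across the 30 mm. Already in one of the tray's places, each colour in a different row; leave it there.
- green_b: Green paint pan, a white box 50 x 30 x 22 mm (x, y, z), 50 g, its top a green colour cake; origin at the centre of its underside, x along its 50 mm length, z up; grip it across the 30 mm. Starts on the cork mat, turned at random; belongs beside its like.
- blue_a: Blue paint pan, a white box 50 x 30 x 22 mm (x, y, z), 50 g, its top a blue colour cake; origin at the centre of its underside, x along its 50 mm length, z up; grip it across the 30 mm. Already in one of the tray's places, each colour in a different row; leave it there.
- blue_b: Blue paint pan, a white box 50 x 30 x 22 mm (x, y, z), 50 g, its top a blue colour cake; origin at the centre of its underside, x along its 50 mm length, z up; grip it across the 30 mm. Starts on the cork mat, turned at random; belongs beside its like.
- mat: Cork mat, fixed, 320 x 210 x 3 mm (x, y, z), on the table; origin at its underside's centre, its top 3 mm above the table. On it, mixed: three pans, the pigment jar, the egg cup and the sanding block. Mat and tray may change sides.
- panel: Icon panel: board 12 x 110 x 150 mm (x, y, z), 120 g. Picture side (white, gold disc) looks to its -x, bare wood back to +x; origin at the centre of its underside, z up its height. Starts upright in the rack's groove, picture to rack -x: grip its 12 mm thickness at the middle of the gold top edge and draw it straight up.
- rack: Storage rack, fixed: base 130 x 130 x 12 mm with a groove along its y, 14 mm wide, floor 12 mm and rim 47 mm above the table, where the panel stands. Origin on the table under the groove's middle. A bare board fixed at rack x = 60 to 70 mm is 100 mm high above the table. Rack and easel may change sides.
- easel: Small wooden easel, fixed; front is its -x. Ledge 12 mm above the table; in front of it a lip (x = -10 to 0 mm, top at 20 mm). Two struts (y = -40, +40 mm, tops 88 mm above the table) lean back to +x 0.31 rad off vertical, front faces meeting the ledge at x = 20 mm. The panel stands between lip and struts. Origin on the table below the lip's inner edge, mid-width; y along the 130 mm lip.
- pigment_jar: Bystander on the mat: small jar with black cap, 40 mm diameter, 48 mm tall; origin at the centre of its underside. Leave it where it is.
- egg_cup: Bystander on the mat: small empty white cup, 42 mm diameter, 40 mm tall; origin at the centre of its underside. Leave it where it is.
- sanding_block: Bystander on the mat: bare wooden block 45 x 30 x 26 mm; origin at the centre of its underside. Leave it where it is.
Things that resemble listed ones, but are neither listed nor needed, are in the scene too. What is shaped like the green_b but yellow is not meant.

How it is judged:
By the outcome, as a careful person would: the job done as asked, in the order asked, and still so for the second after the job is handed in, with the robot touching nothing.
It also fails if it takes over 72 s, if anything falls off the work surface, if the arm or the gripper's body presses on something with over 40 N, if the wrist force passes 120 N, or if a joint passes its speed limit or range.

### The arm

A 7-joint arm with a two-finger parallel gripper is mounted at the origin on the work surface. World frame = base frame: x ahead of the robot, y to its left, z up, the work surface at z = 0. Lengths are in m, angles in rad, forces in N, time in s.
With the tool pointing down it reaches from about 0.425 to 0.95 m from the base axis. Payload 4.7 kg.
Tool frame: the origin (TCP) lies between the finger pads; the fingertips stand 14 mm ahead of it and the grasp point (between the pads) lies 5 mm behind it; z points along the fingers, y is the line along which they close (so a half turn about z gives the same grasp; the last joint's range is limited). The gripper opens to 85 mm and grips with 20 to 120 N. Pads are 22 mm wide; open, the fingers measure 114 mm over their backs; the gripper's body (76 mm by 85 mm) begins 54 mm behind the grasp point. The pads swing forward as they close: fully open they stand 13 mm farther back than shut.
Start: joints at [-1.217, 0.469, -0.049, 1.532, 0.024, 1.141, -0.082], TCP at [0.252, 0.626, 0.245] pointing down, gripper open.
Joint ranges: [-2.59, 2.59], [-0.33, 1.99], [-1.39, 1.29], [0.1, 2.45], [-1.04, 4.18], [0.21, 1.99], [-2.66, 2.66]. Speed limits (rad/s): [2.57, 2.57, 3.14, 3.14, 3.14, 3.14, 3.14].

### API

Orientations are given as a rotation vector (axis times angle).
In Python, from cell import bot, grab_frame, masks_of, spot_point gives the robot as it stands. The module is installed in compiled form; this text tells all that it offers.
- The arm moves only by the tool jog_arm, never from a script. Its argument "plan" is a list of rows, each a list of 5 numbers: the opening, from 0 (shut) to 1 (fully open), then the shift along the world's x, y, z in mm, then the turn about the world's z in degrees. A call has 1 to 8 rows; each row shifts and turns the commanded pose from where the row before left it; what a row does not reach is not made up. A row lasts 1/8 s, in which the tool goes at most 62.5 mm and 10.7 degrees, less where a joint would pass 70% of its speed; a pose out of reach is approached as far as the arm can. A call with a gripper value outside its range is refused whole. The fingers move at their own pace and stop on an object; "grip_force" is the grip in N (left out, the last holds). Time passes only in rows, so rows that do not move let the fingers close. It gives the time, the measured TCP pose, the force, the opening and the grip force at its end, in the units of the state.
- bot.sense(): the state, without advancing time (a new reading comes with each control period).
- grab_frame(name): name is "scene" or "top" or "wrist"; returns a dict with "pixels" (400x640x3 uint8, blue, green, red), "camera_matrix" (3x3 intrinsics, pixels), "R" (3x3) and "t" (3): a world point X has camera coordinates R X + t. Camera axes: x right, y down, z forward; pixel columns grow to the right and rows downward; lengths in m; the calibration is good to about 2 mm. A picture is of the moment at which its call begins. There is no depth.
- bot.close_job(): hands the job in; it is judged then, once.
Trained networks look in a picture, given as the dict that the camera call returned (one of the last four; its "shot" number tells which), for a name from the list of things; names that differ only in an ending like _2 or _b are one class to them, and where a whole thing is asked for, a point or a joint stands for the part that bears it (a point fixed in the world has none). Each returns a list of dicts, best first, with "p" (0 to 1); they miss things now and then, are a little off and sometimes report something else, mostly with a low value. They report only what shows in the picture. A call takes as long as a camera call. They do not tell look-alikes from the thing itself.
- masks_of(thing, picture): "pixels" (400x640 bool, what is visible of it) and "position" ([column, row] in pixels, amid what is visible of it).
- spot_point(thing, picture): "position" ([column, row] in pixels: a listed point, or the origin of a listed thing).
The state is a dict: "clock": time; "qpos": joint angles; "joint_vel": joint speeds; "joint_torque": joint torques, N m; "eef_pos": TCP position; "eef_rot": TCP orientation; "contact_force": force on the tool from outside, world axes, zero at the start; "moment": the same for the moment, N m; "finger_gap": finger opening in m; "gripper_force": force on a finger pad.
Only numpy, scipy, OpenCV 4.12 (cv2) and the standard library are available. Lean on these libraries where they do the work, as an engineer would, in place of code of your own. Each camera call takes 0.05 s, during which the arm holds its last target. There are 200 camera calls.

## Working session

There is one attempt and no reset: what is moved stays moved. The work goes in short steps, Python scripts to look and compute and a tool call to move; the robot and the scene stay as the last step left them, time stands still between calls to the robot, and variables do not carry over. Pictures are saved under pics/ and viewed, at most 10 in all, crops included, and the job is handed in when it is done.

Besides the shell and the picture viewer there is one more tool, called after "Emit:" in YAML: its name, and indented under it one key for each argument. jog_arm: Moves the arm, as the interface text tells. Its arguments: {"type":"object","properties":{"plan":{"type":"array"},"grip_force":{"type":"number"}},"required":["plan"]}

```bash
mkdir -p pics
python3 - <<'E'
from cell import bot, grab_frame
import cv2,pickle
s=bot.sense(); print({k:s[k] for k in('clock','eef_pos','eef_rot','finger_gap')})
F={n:grab_frame(n) for n in('scene','top')}
for n,f in F.items():
    cv2.imwrite(f'pics/{n}0.png',f['pixels']); print(n,f['camera_matrix'],-f['R'].T@f['t'],f['R'])
E
```

```text
{'clock': 0.0, 'eef_pos': array([0.25187244, 0.62562931, 0.24425712]), 'eef_rot': array([-5.97510395e-01, -3.08391248e+00,  3.06909363e-03]), 'finger_gap': 0.08512793006215653}
scene [[416.27922303   0.         324.42078582]
 [  0.         416.27922303 198.84019528]
 [  0.           0.           1.        ]] [ 1.39275517 -0.04146195  0.77960816] [[ 0.03488587  0.9992616   0.01610081]
 [ 0.67414791 -0.0116363  -0.7385047 ]
 [-0.73777203  0.03661771 -0.67405606]]
top [[492.63609951   0.         312.13978607]
 [  0.         492.63609951 201.22903256]
 [  0.           0.           1.        ]] [0.48065732 0.01950637 1.23710969] [[-0.02695633 -0.99963255  0.00285035]
 [-0.99712892  0.02668676 -0.07086419]
 [ 0.07076209 -0.00475241 -0.9974819 ]]
```

View pics/scene0.png

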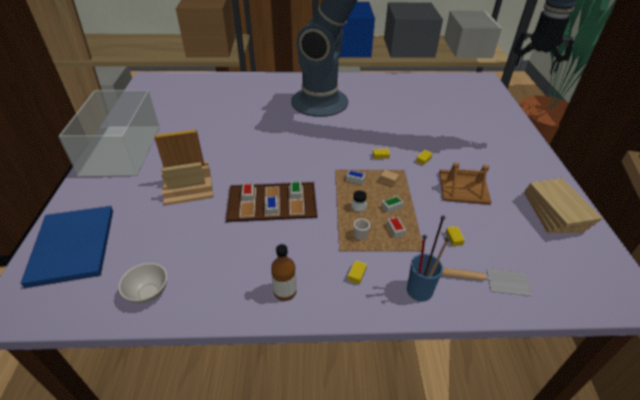

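View pics/top0.png

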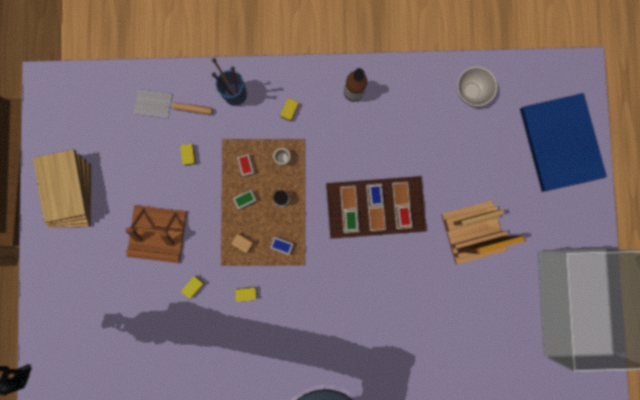

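The scene view shows the rack at about (185,175) with the tall brown panel, the tray at (270,202), the mat at (375,208) and the easel at (465,180). In the top view, up is +x and left is +y. There the easel is at (157,233), the mat at (263,202), the tray at (376,207) and the rack at (480,232). Next I'll run the networks and triangulate.

```bash
cat > h.py <<'E'
import numpy as np,cv2
from cell import bot,grab_frame,masks_of,spot_point
def ray(f,uv):
    d=f['R'].T@np.linalg.solve(f['camera_matrix'],[uv[0],uv[1],1.]); return -f['R'].T@f['t'],d
def onz(f,uv,z):
    c,d=ray(f,uv); return c+d*(z-c[2])/d[2]
def proj(f,X):
    p=(f['R']@np.atleast_2d(X).T).T+f['t']; p=p@f['camera_matrix'].T; return p[:,:2]/p[:,2:]
def tri(obs):
    A=0;b=0
    for f,uv in obs:
        c,d=ray(f,uv);d=d/np.linalg.norm(d);P=np.eye(3)-np.outer(d,d);A=A+P;b=b+P@c
    return np.linalg.solve(A,b)
def colour(f,name,lo=None):
    h=cv2.cvtColor(f['pixels'],cv2.COLOR_BGR2HSV)
E
python3 - <<'E'
from h import *
np.set_printoptions(precision=3,suppress=True)
F={n:grab_frame(n) for n in('scene','top')}
for t in ['rack','easel','panel','tray','mat','red_a','green_a','blue_a','pigment_jar','egg_cup','sanding_block','place_near1','place_far1','place_near3','place_far3','place_near2']:
    o={n:spot_point(t,F[n]) for n in F}
    print(t,{n:[(np.round(x['position']).tolist(),round(x['p'],2)) for x in v[:4]] for n,v in o.items()})
    if o['scene'] and o['top']: print('   tri',tri([(F[n],o[n][0]['position']) for n in F]),'top z0',onz(F['top'],o['top'][0]['position'],0))
f=F['top']; cv2.imwrite('pics/t1.png',np.hstack([cv2.resize(f['pixels'][190:280,a:a+100],None,fx=4,fy=4,interpolation=cv2.INTER_CUBIC) for a in(110,435)]))
E
```

```text
rack {'scene': [([187.0, 177.0], 0.74)], 'top': [([476.0, 241.0], 0.55)]}
   tri [ 0.459 -0.39   0.017] top z0 [ 0.458 -0.395  0.   ]
easel {'scene': [([463.0, 179.0], 0.9), ([359.0, 206.0], 0.54)], 'top': [([153.0, 251.0], 0.56)]}
   tri [ 0.454  0.417 -0.005] top z0 [0.454 0.415 0.   ]
panel {'scene': [([357.0, 180.0], 0.74), ([189.0, 179.0], 0.56)], 'top': [([479.0, 241.0], 0.84)]}
   tri [ 0.545 -0.117  0.209] top z0 [ 0.456 -0.401  0.   ]
tray {'scene': [([275.0, 198.0], 0.59), ([272.0, 209.0], 0.22)], 'top': [([374.0, 208.0], 0.85)]}
   tri [ 0.548 -0.137  0.013] top z0 [ 0.548 -0.141  0.   ]
mat {'scene': [([375.0, 206.0], 0.96)], 'top': [([404.0, 214.0], 0.4)]}
   tri [ 0.585 -0.035  0.097] top z0 [ 0.53  -0.215  0.   ]
red_a {'scene': [([247.0, 189.0], 0.52), ([398.0, 231.0], 0.5)], 'top': [([248.0, 165.0], 0.61), ([404.0, 216.0], 0.49)]}
   tri [ 0.675 -0.013  0.209] top z0 [0.665 0.175 0.   ]
green_a {'scene': [([390.0, 204.0], 0.83), ([422.0, 165.0], 0.67), ([360.0, 274.0], 0.59), ([458.0, 237.0], 0.53)], 'top': [([247.0, 293.0], 0.81), ([189.0, 154.0], 0.75), ([192.0, 28
[... 1258 characters left out ...]
4 -0.213  0.   ]
place_near3 {'scene': [([299.0, 195.0], 0.96), ([274.0, 192.0], 0.86)], 'top': [([399.0, 214.0], 0.96), ([351.0, 218.0], 0.89), ([377.0, 220.0], 0.78)]}
   tri [ 0.535 -0.133  0.031] top z0 [ 0.529 -0.204  0.   ]
place_far3 {'scene': [([360.0, 206.0], 0.73), ([250.0, 209.0], 0.71), ([296.0, 206.0], 0.7), ([273.0, 212.0], 0.66)], 'top': [([402.0, 196.0], 0.95), ([348.0, 196.0], 0.74), ([374.0, 193.0], 0.7)]}
   tri [ 0.609 -0.054  0.1  ] top z0 [ 0.574 -0.213  0.   ]
place_near2 {'scene': [([299.0, 195.0], 0.96), ([274.0, 192.0], 0.86)], 'top': [([399.0, 214.0], 0.96), ([351.0, 218.0], 0.89), ([377.0, 220.0], 0.78)]}
   tri [ 0.535 -0.133  0.031] top z0 [ 0.529 -0.204  0.   ]
```

View pics/t1.png

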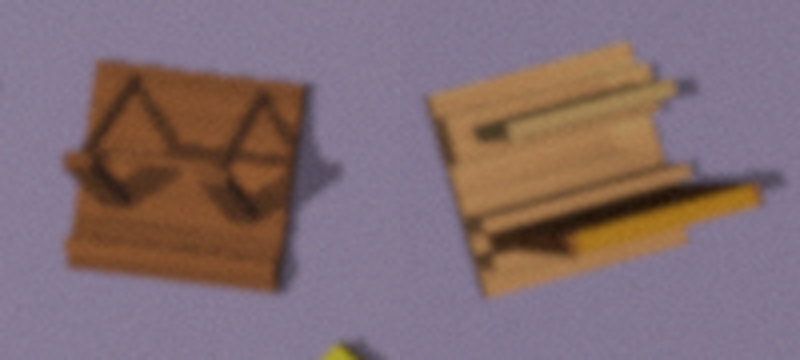

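In the crop (left half starts at (110,190), right half at (435,190), scale 4), the easel's lip faces the robot, with yaw about -7°. The rack yaw is about +14°, with the gold top edge from about (477,251) to (525,239) and the bare board on its +x side. I'll head over the easel and check what the wrist camera sees.

Emit:
jog_arm:
  plan:
    - [1, 40, -50, 10, -10]
    - [1, 40, -45, 10, -10]
    - [1, 40, -45, 10, -10]
    - [1, 40, -45, 10, -10]
    - [1, 20, -20, 0, -10]
    - [1, 0, 0, 0, 0]
    - [1, 0, 0, 0, 0]

```text
clock: 2.68
eef_pos: [0.4294, 0.4243, 0.2849]
eef_rot: [-1.84, -2.545, -0.0]
contact_force: [-0.6, 1.0, -0.5]
finger_gap: 0.085
gripper_force: 0.0
```

Run:
```python
from h import *
np.set_printoptions(precision=3,suppress=True)
s=bot.sense();print(s['clock'],s['eef_pos'],s['eef_rot'])
f=grab_frame('wrist'); cv2.imwrite('pics/w1.png',f['pixels']); print(-f['R'].T@f['t'],f['R'],f['camera_matrix'])
for uv in [(320,200),(0,0),(640,0),(640,400),(0,400)]: print(uv,onz(f,uv,0))
print(spot_point('easel',f))
import pickle;pickle.dump(f,open('w1.pkl','wb'))
```

```text
2.675 [0.429 0.424 0.285] [-1.84  -2.545 -0.   ]
[0.405 0.502 0.412] [[ 0.949  0.314 -0.   ]
 [ 0.298 -0.901  0.314]
 [ 0.098 -0.299 -0.949]] [[347.502   0.    326.179]
 [  0.    347.502 202.475]
 [  0.      0.      1.   ]]
(320, 200) [0.44  0.373 0.   ]
(0, 0) [0.054 0.477 0.   ]
(640, 0) [0.69  0.687 0.   ]
(640, 400) [ 1.007  0.22  -0.   ]
(0, 400) [ 0.072 -0.089  0.   ]
[{'position': [343.3, 178.1], 'p': 0.75}]
```

View pics/w1.png

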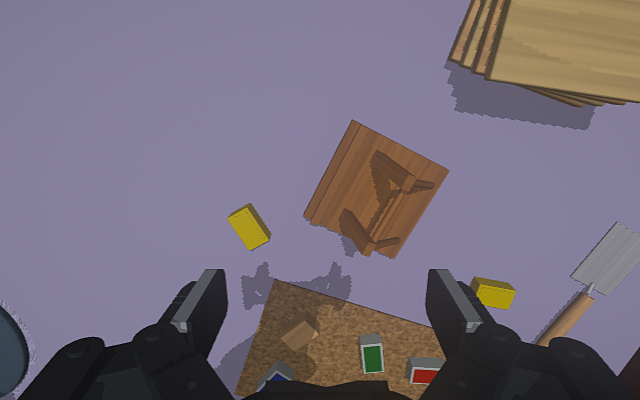

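The wrist view shows the easel clearly: lip outer corners near (352,120) and (303,215), back base corners near (449,170) and (392,258). I'll zoom in for exact edges.

Run:
```python
from h import *
import pickle
f=pickle.load(open('w1.pkl','rb'))
cv2.imwrite('pics/w1c.png',cv2.resize(f['pixels'][112:262,295:455],None,fx=4,fy=4,interpolation=cv2.INTER_CUBIC))
```

```text
(no output)
```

View pics/w1c.png

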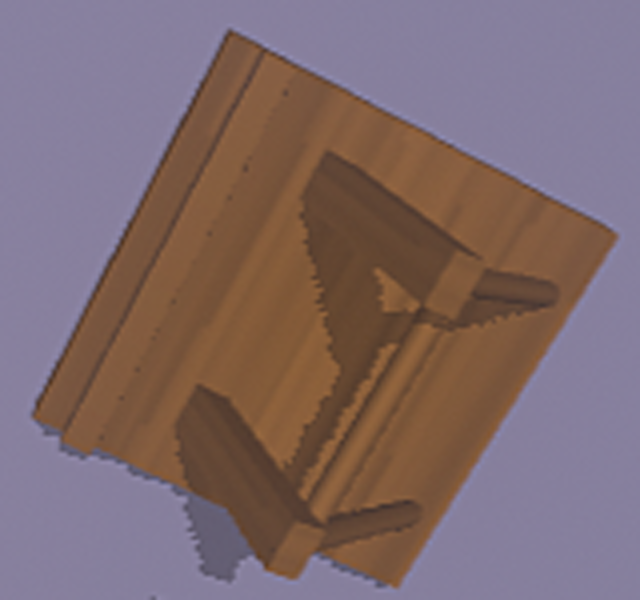

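```bash
cat >> h.py <<'E'
from scipy.optimize import least_squares
def fitpose(obs,x0,zfree=True):
    # obs: (frame, uv Nx2, local Nx3 in m)
    def r(p):
        c,s=np.cos(p[2]),np.sin(p[2]);R=np.array([[c,-s,0],[s,c,0],[0,0,1]])
        return np.concatenate([(proj(f,(R@np.asarray(L).T).T+[p[0],p[1],p[3] if zfree else 0])-uv).ravel() for f,uv,L in obs])
    q=least_squares(r,list(x0)+[0.],loss='soft_l1'); return q.x,r(q.x).reshape(-1,2)
E
python3 - <<'E'
from h import *
import pickle
np.set_printoptions(precision=4,suppress=True)
f=pickle.load(open('w1.pkl','rb'))
uv=np.array([(231,30),(35,417),(263,48),(65,432),(437,277),(283,542),(315,175),(188,407)])/4+[294.6,111.6]
L=np.array([(-10,65,20),(-10,-65,20),(0,65,20),(0,-65,20),(44.3,40,88),(44.3,-40,88),(20,40,12),(20,-40,12)])/1e3
for z in(True,False):
    p,r=fitpose([(f,uv,L)],(.44,.41,-.12),z);print(p,np.degrees(p[2]));print(r.T)
# scene/top cross-check of origin
E
```

```text
[ 0.4479  0.4163 -0.1751  0.0107] -10.030024062691288
[[ 7.3214  0.8632  7.3752  0.911  -0.3356 -5.055  -2.3757 -4.9351]
 [ 0.3479  3.4115  0.3675  3.4209 -2.275   0.3918 -3.543  -2.6179]]
[ 0.4502  0.4144 -0.1934  0.    ] -11.080116039763528
[[ 8.8456  1.9738  8.5761  1.7538 -1.0054 -5.5463 -1.8199 -4.5522]
 [ 2.2776  1.6469  2.3073  1.6904 -1.364  -1.566  -2.3717 -3.6027]]
```

Emit:
jog_arm:
  plan:
    - [1, 10, -60, 0, -10]
    - [1, 10, -60, 0, 0]
    - [1, 10, -60, 0, 0]
    - [1, 0, -60, 0, 0]
    - [1, 0, -60, 0, 0]
    - [1, 0, -50, 0, 0]
    - [1, 0, 0, 0, 0]
    - [1, 0, 0, 0, 0]

```text
clock: 3.78
eef_pos: [0.4606, 0.0746, 0.285]
eef_rot: [-2.056, -2.375, -0.001]
contact_force: [-0.0, -0.5, 0.1]
finger_gap: 0.0852
gripper_force: 0.0
```

Run:
```python
from h import *
import pickle
np.set_printoptions(precision=4,suppress=True)
f=pickle.load(open('w1.pkl','rb'))
uv=np.array([(231,30),(35,417),(263,48),(65,432),(617,236),(398,587),(437,277),(283,542),(315,175),(188,407)])/4+[294.6,111.6]
z=[.02]*4+[.012]*2+[.088]*2+[.012]*2
P=np.array([onz(f,u,a) for u,a in zip(uv,z)]);print(P)
for i in range(0,10,2): d=P[i]-P[i+1]; print(np.linalg.norm(d),np.degrees(np.arctan2(-d[0],d[1])),(P[i]+P[i+1])/2)
g=grab_frame('wrist'); pickle.dump(g,open('w2.pkl','wb')); cv2.imwrite('pics/w2.png',g['pixels'])
s=bot.sense();print(s['eef_pos'],-g['R'].T@g['t'])
```

```text
[[0.4428 0.4793 0.02  ]
 [0.4251 0.3538 0.02  ]
 [0.4529 0.4775 0.02  ]
 [0.4351 0.352  0.02  ]
 [0.5713 0.4588 0.012 ]
 [0.5529 0.3317 0.012 ]
 [0.5028 0.4442 0.088 ]
 [0.492  0.3667 0.088 ]
 [0.4805 0.4478 0.012 ]
 [0.469  0.3686 0.012 ]]
0.1267991956787936 -8.060367740435805 [0.4339 0.4166 0.02  ]
0.1267793545811523 -8.062660715648185 [0.444  0.4148 0.02  ]
0.128399667427205 -8.241324598339776 [0.5621 0.3953 0.012 ]
0.07817998521252038 -7.941491307591945 [0.4974 0.4054 0.088 ]
0.08009612955621087 -8.289721655038097 [0.4748 0.4082 0.012 ]
[0.4606 0.075  0.2849] [0.45   0.1554 0.4121]
```

View pics/w2.png

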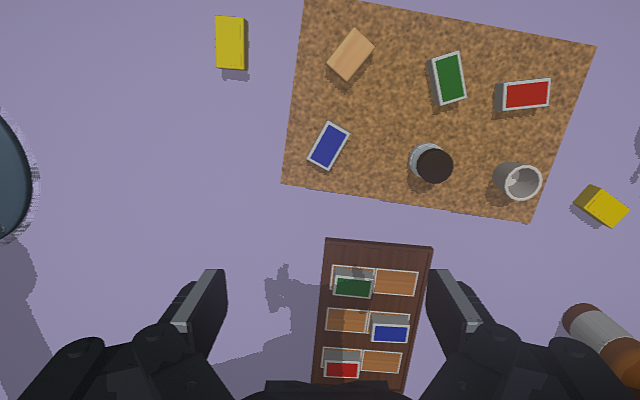

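The view shows the mat with blue (328,146), green (449,78) and red (525,95) pans. The tray below it has green near and far empty in the top row, blue far and near empty in the middle row, and red near and far empty in the bottom row. On the easel, the strut geometry shows the line I took for the lip's inner edge is its outer edge, so the origin is about (0.454, 0.411) with yaw -8.1°. I'll move on to look at the tray and rack.

Emit:
jog_arm:
  plan:
    - [1, 0, -60, 0, 0]
    - [1, 0, -60, 0, 0]
    - [1, 0, -60, 0, 0]
    - [1, 0, -60, 0, 0]
    - [1, 0, -50, 0, 0]
    - [1, 0, 0, 0, 0]
    - [1, 0, 0, 0, 0]

```text
clock: 4.7
eef_pos: [0.4615, -0.2151, 0.2845]
eef_rot: [-2.055, -2.375, 0.0]
contact_force: [0.2, 0.4, -0.2]
finger_gap: 0.0854
gripper_force: 0.0
```

Run:
```python
from h import *
import pickle
g=grab_frame('wrist'); pickle.dump(g,open('w3.pkl','wb'))
print(bot.sense()['eef_pos'])
```

```text
[ 0.46157193 -0.21470681  0.28457046]
```

Emit:
jog_arm:
  plan:
    - [1, 0, -60, 0, 5]
    - [1, 0, -60, 0, 0]
    - [1, 0, -60, 0, 0]
    - [1, 0, -60, 0, 0]
    - [1, 0, -50, 0, 0]
    - [1, 0, 0, 0, 0]
    - [1, 0, 0, 0, 0]

```text
clock: 5.62
eef_pos: [0.4623, -0.5048, 0.2843]
eef_rot: [-1.95, -2.462, -0.003]
contact_force: [0.8, 0.4, 1.3]
finger_gap: 0.0853
gripper_force: 0.0
```

Run:
```python
from h import *
import pickle
np.set_printoptions(precision=4,suppress=True)
g=grab_frame('wrist'); pickle.dump(g,open('w4.pkl','wb'))
s=bot.sense();print(s['eef_pos'],s['eef_rot'])
g3=pickle.load(open('w3.pkl','rb'))
v=np.hstack([cv2.resize(g3['pixels'][60:360,200:500],(400,400)),cv2.resize(g['pixels'][0:300,180:480],(400,400))])
cv2.imwrite('pics/w34.png',v)
```

```text
[ 0.4625 -0.5045  0.2846] [-1.9491 -2.4628 -0.0033]
```

View pics/w34.png

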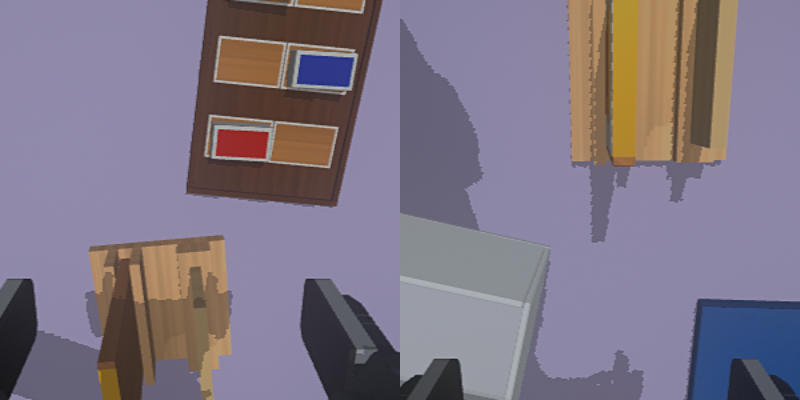

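Left crop: the tray with red near and blue far. The rack is below it, with the panel tilted up at its left side. Right crop: the gold top edge runs nearly vertically at w4 pixel column ~348, with its near end at row ~119. Now compute everything.

```bash
cat > m.py <<'E'
from h import *
import pickle
np.set_printoptions(precision=4,suppress=True)
W={i:pickle.load(open(f'w{i}.pkl','rb')) for i in(1,2,3,4)}
T=grab_frame('top');W[0]=T
def seg(f,lo,hi,box=None):
    h=cv2.cvtColor(f['pixels'],cv2.COLOR_BGR2HSV);m=cv2.inRange(h,np.array(lo),np.array(hi))
    if box:
        k=np.zeros_like(m);x0,y0,x1,y1=box;k[y0:y1,x0:x1]=1;m=m*k
    n,l,s,c=cv2.connectedComponentsWithStats(m)
    return [(l==i) for i in np.argsort(-s[1:,4])+1 if s[i,4]>60]
def rect(f,m,z):
    ys,xs=np.nonzero(m);c,d=None,None
    P=np.array([onz(f,(x,y),z)[:2] for x,y in zip(xs,ys)],np.float32)
    (cx,cy),(w,h),a=cv2.minAreaRect(P*1000)
    if w<h:w,h,a=h,w,a+90
    return np.array([cx,cy,w,h,(a+90)%180-90])
E
python3 - <<'E'
from m import *
# gold edge
for i,box in((4,(300,0,380,160)),(0,(465,225,540,262))):
    for m in seg(W[i],(15,150,120),(28,255,255),box)[:1]: print('gold',i,m.sum(),rect(W[i],m,.162))
C={'red':[(0,150,60),(8,255,255)],'green':[(50,90,30),(85,255,255)],'blue':[(108,160,60),(125,255,255)]}
for c,(lo,hi) in C.items():
    for i,box,z in((2,(280,0,600,225),.025),(0,(220,138,308,268),.025),(2,(310,230,440,400),.028),(3,(330,60,480,220),.028)):
        for m in seg(W[i],lo,hi,box)[:1]:
            ys,xs=np.nonzero(m);print(c,i,m.sum(),(xs.mean().round(1),ys.mean().round(1)),rect(W[i],m,z))
for i,box in((2,(320,235,440,390)),(3,(330,60,490,200))):
    for m in seg(W[i],(6,110,130),(20,255,255),box)[:4]: print('empty',i,m.sum(),rect(W[i],m,.006))
E
```

```text
gold 4 2080 [ 455.6052 -405.8264   72.2915   11.8503  -76.5897]
gold 0 258 [ 450.8784 -393.819   102.7787   13.3065  -75.7985]
red 2 876 (np.float64(526.4), np.float64(94.1)) [662.2163 178.8965  41.9901  22.4517  14.3462]
red 0 113 (np.float64(245.0), np.float64(164.5)) [662.3325 177.7509  37.5201  18.2262  14.0788]
red 2 388 (np.float64(341.5), np.float64(369.5)) [ 524.5787 -208.9106   40.3627   22.57      8.1873]
red 3 666 (np.float64(382.5), np.float64(167.1)) [ 524.3791 -210.3223   41.774    22.6304    4.872 ]
green 2 901 (np.float64(449.4), np.float64(78.0)) [577.179  182.6418  42.3216  22.0127 -65.0246]
green 0 113 (np.float64(243.9), np.float64(198.8)) [576.6551 181.5869  37.4075  17.7589 -64.768 ]
green 2 516 (np.float64(352.7), np.float64(287.1)) [517.96   -77.7093  41.2978  22.7979   1.4026]
blue 2 129 (np.float64(328.0), np.float64(146.1)) [460.9851  94.1228  41.6869  21.3832  68.6473]
blue 0 91 (np.float64(281.1), np.float64(245.3)) [460.4963  92.7348  34.7304  15.4125  68.0045]
blue 2 428 (np.float64(389.9), np.float64(333.5)) [ 578.7875 -140.4619   41.3202   22.0907    4.736 ]
blue 3 833 (np.float64(443.3), np.float64(112.6)) [ 578.8101 -141.7673   41.6307   22.3046    4.8449]
empty 2 842 [575.9543 -75.4473  51.3192  33.2918   2.7476]
empty 2 642 [ 582.3215 -206.9695   51.2504   33.1211    2.8187]
empty 2 397 [ 532.4022 -143.6586   33.5867   29.2641  -87.191 ]
empty 3 1422 [ 521.3845 -144.6937   51.7949   33.5819    2.7042]
empty 3 1193 [ 582.3643 -207.7119   51.7574   33.5557    2.8311]
empty 3 268 [577.0383 -91.2322  52.       7.0693   8.2597]
```

Everything is consistent. The panel's mid top is about (451,-389) with yaw 13.5°, and the tool is already aligned with it. The tray's empty places are at (576,-75), (521,-145) and (582,-207.5), yaw 2.8°. Now grasp the panel.

Emit:
jog_arm:
  plan:
    - [1, -6, 58, 0, 0]
    - [1, -5.5, 57.5, 0, 0]
    - [1, 0, 0, 0, 0]
    - [1, 0, 0, -50, 0]
    - [1, 0, 0, -50, 0]
    - [1, 0, 0, -37.5, 0]
    - [1, 0, 0, 0, 0]

```text
clock: 6.6
eef_pos: [0.4484, -0.3898, 0.1453]
eef_rot: [-1.95, -2.457, 0.0]
contact_force: [-0.1, -0.9, -0.1]
finger_gap: 0.0855
gripper_force: 0.0
```

Emit:
jog_arm:
  plan:
    - [0, 0, 0, 0, 0]
    - [0, 0, 0, 0, 0]
    - [0, 0, 0, 0, 0]
    - [0, 0, 0, 0, 0]
    - [0, 0, 0, 0, 0]
    - [0, 0, 0, 0, 0]
    - [0, 0, 0, 0, 0]
  grip_force: 40

```text
clock: 7.48
eef_pos: [0.4497, -0.3918, 0.1482]
eef_rot: [1.953, 2.459, 0.001]
contact_force: [0.2, 0.9, 6.4]
finger_gap: 0.0118
gripper_force: 40.1
```

Emit:
jog_arm:
  plan:
    - [0, 0, 0, 20, 0]
    - [0, 0, 0, 30, 0]
    - [0, 0, 0, 40, 0]
    - [0, 0, 0, 40, 0]
    - [0, 0, 0, 0, 0]
    - [0, 0, 0, 0, 0]

```text
clock: 8.22
eef_pos: [0.4485, -0.3911, 0.2771]
eef_rot: [-1.954, -2.459, -0.0]
contact_force: [-0.2, 0.1, -1.2]
finger_gap: 0.0113
gripper_force: 39.3
```

Run:
```python
from m import *
s=bot.sense();print(s['clock'],s['eef_pos'],s['eef_rot'],s['contact_force'],s['moment'],s['finger_gap'])
for i in range(1): pass
zt=s['eef_pos'][2]+.017
for m in seg(T,(12,120,60),(30,255,255),(440,180,600,300))[:3]: print(m.sum(),rect(T,m,zt))
f=grab_frame('scene');cv2.imwrite('pics/s2.png',np.hstack([cv2.resize(f['pixels'][90:240,100:300],(400,300)),cv2.resize(T['pixels'][180:300,430:590],(400,300))]))
```

```text
8.275 [ 0.4484 -0.3908  0.2765] [-1.9528 -2.4577 -0.0001] [-0.9701  1.0454 -1.9121] [ 0.0203  0.0095 -0.0263] 0.011465637184718663
2350 [ 481.7979 -297.7795  108.3299   95.2674  -76.2757]
227 [ 445.1347 -368.294    64.8178   15.1052  -81.0498]
```

View pics/s2.png

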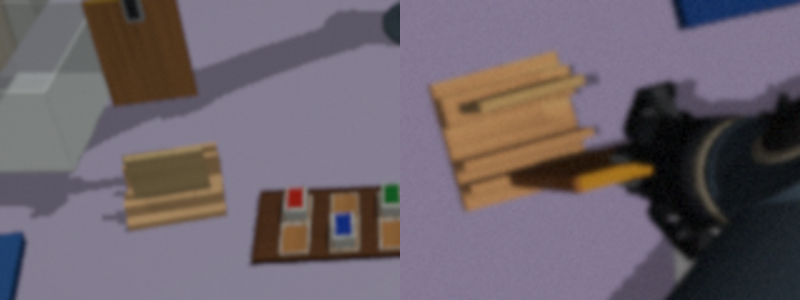

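Run:
```python
from m import *
f=grab_frame('scene')
tcp=np.array([.4484,-.3908]);a=np.radians(13.4);ex=np.array([np.cos(a),np.sin(a)]);ey=np.array([-np.sin(a),np.cos(a)])
for u,z in (((157.5,142.5),.1403),((198.5,137.5),.1403)):
    p=onz(f,u,z)[:2]-tcp;print(p@ex*1e3,p@ey*1e3)
# left/right edges of brown back, by row, intersect with the plane of the back
h=cv2.cvtColor(f['pixels'],cv2.COLOR_BGR2HSV);m=cv2.inRange(h,np.array((3,110,30)),np.array((20,255,200)))
for r in range(100,138,5):
    xs=np.nonzero(m[r,130:210])[0]+130
    o=[]
    for x in(xs.min()-.5,xs.max()+.5):
        c,d=ray(f,(x,r));k=(.006-(c[:2]-tcp)@ex)/(d[:2]@ex);X=c+k*d;o+=[(X[:2]-tcp)@ey*1e3]
    print(r,xs.min(),xs.max(),np.array(o),np.mean(o),X[2])
s=bot.sense()
from scipy.spatial.transform import Rotation as Ro
print(Ro.from_rotvec(s['eef_rot']).as_matrix(),s['qpos'])
```

```text
4.064089745564518 -52.19965282357336
6.33368809945655 53.34901206986863
100 144 189 [-54.0551  51.9138] -1.0706680588816226 0.2527333172995093
105 146 190 [-53.0187  51.6116] -0.7035459825068564 0.23867127490637652
110 147 191 [-54.2397  51.304 ] -1.467814822921639 0.22435364370237143
115 149 192 [-53.1859  50.9908] -1.0975710730573596 0.20977339148450413
120 150 193 [-54.4311  50.6717] -1.879688881129546 0.19492322568568887
125 152 194 [-53.3594  50.3467] -1.506343465382077 0.17979558121234063
130 154 196 [-52.2666  52.5252] 0.12929093315484863 0.16398877447147375
135 155 197 [-53.5396  52.2114] -0.6640713931374194 0.14826731792123393
[[-0.226   0.9741 -0.0022]
 [ 0.9741  0.226   0.0013]
 [ 0.0018 -0.0018 -1.    ]] [ 0.0842  0.3733  0.7495  1.7235 -0.2743  1.1556  1.1399]
```

The grip is centred within 1 mm and the panel is vertical. I'll re-fit the easel pose with the corrected features and check that against the scene view, while carrying the panel across.

Emit:
jog_arm:
  plan:
    - [0, 10, 30, 0, -5]
    - [0, 10, 60, 0, -8]
    - [0, 10, 60, 0, -8.3]
    - [0, 10, 60, 0, 0]
    - [0, 0, 60, 0, 0]
    - [0, 0, 60, 0, 0]
    - [0, 0, 60, 0, 0]
    - [0, 0, 60, 0, 0]

```text
clock: 9.43
eef_pos: [0.4886, 0.0603, 0.2771]
eef_rot: [-2.375, -2.056, 0.001]
contact_force: [2.0, 0.6, -1.1]
finger_gap: 0.0117
gripper_force: 39.3
```

Emit:
jog_arm:
  plan:
    - [0, 0, 60, 0, 0]
    - [0, 0, 60, 0, 0]
    - [0, 0, 60, 0, 0]
    - [0, 0, 60, 0, 0]
    - [0, -10, 60, 0, 0]
    - [0, -8, 40, 0, 0]
    - [0, -5, 12, 0, 0]
    - [0, 0, 0, 0, 0]

```text
clock: 10.42
eef_pos: [0.4658, 0.4102, 0.2766]
eef_rot: [2.374, 2.057, -0.003]
contact_force: [1.3, -0.4, -0.6]
finger_gap: 0.0114
gripper_force: 39.3
```

Run:
```python
from m import *
s=bot.sense();print(s['clock'],s['eef_pos'],s['eef_rot'],s['finger_gap'])
a=np.degrees(np.arctan2(s['eef_rot'][1],s['eef_rot'][0]));print('tooly',(2*a-90)%180)
f=W[1]
uv=np.array([(231,30),(35,417),(437,277),(283,542),(315,175),(188,407),(617,236),(398,587)])/4+[294.6,111.6]
L=np.array([(-20,65,12),(-20,-65,12),(44.3,40,88),(44.3,-40,88),(20,40,12),(20,-40,12),(109,65,12),(109,-65,12)])/1e3
for z in(True,False):
    p,r=fitpose([(f,uv,L)],(.454,.411,-.14),z);print(p,np.degrees(p[2]));print(r.T)
```

```text
10.475 [0.4666 0.4088 0.2771] [ 2.3758  2.0536 -0.002 ] 0.011130738122968583
tooly 171.68044992143825
[ 0.4549  0.4107 -0.1457 -0.0031] -8.345507502728339
[[ 0.3534  0.0167  0.8833 -0.1423 -0.4739 -0.2423  0.0061 -0.4218]
 [ 0.8317  0.2147 -0.0057  0.6199 -0.1368 -0.6363 -0.6896 -0.2767]]
[ 0.4543  0.4114 -0.1454  0.    ] -8.33325632701109
[[ 0.1901 -0.4834  1.2048 -0.1827 -0.4636 -0.4582  0.6192 -0.2396]
 [ 0.2666  0.431  -0.0901  1.1505 -0.4073 -0.4522 -0.857   0.2164]]
```

Emit:
jog_arm:
  plan:
    - [0, -0.5, 1, -40, 0]
    - [0, 0, 0, -40, 0]
    - [0, 0, 0, -25, 0]
    - [0, 0, 0, -12, 0]
    - [0, 0, 0, -6, 0]
    - [0, 0, 0, 0, 0]

```text
clock: 11.22
eef_pos: [0.4663, 0.4112, 0.1551]
eef_rot: [2.376, 2.055, 0.002]
contact_force: [0.7, -0.1, -1.3]
finger_gap: 0.0114
gripper_force: 39.3
```

Emit:
jog_arm:
  plan:
    - [0, 0, 0, -2, 0]
    - [0, 0, 0, -1, 0]
    - [0, 0, 0, 0, 0]

```text
clock: 11.6
eef_pos: [0.4657, 0.4116, 0.1517]
eef_rot: [-2.375, -2.056, -0.001]
contact_force: [0.8, 0.6, -0.7]
finger_gap: 0.0111
gripper_force: 39.3
```

Emit:
jog_arm:
  plan:
    - [0, 0, 0, -1.5, 0]
    - [0, 0, 0, -1, 0]
    - [0, 0, 0, 0, 0]

```text
clock: 11.98
eef_pos: [0.4656, 0.4114, 0.1488]
eef_rot: [2.375, 2.056, -0.0]
contact_force: [0.4, -0.3, -0.7]
finger_gap: 0.0109
gripper_force: 39.3
```

Run:
```python
from m import *
f=grab_frame('scene')
cv2.imwrite('pics/s3.png',np.hstack([cv2.resize(f['pixels'][90:220,400:530],(400,400),interpolation=cv2.INTER_CUBIC),cv2.resize(T['pixels'][190:280,110:200],(400,400),interpolation=cv2.INTER_CUBIC)]))
s=bot.sense();print(s['contact_force'],s['eef_pos'])
```

```text
[ 0.0515  0.6821 -2.0678] [0.4657 0.4115 0.1489]
```

View pics/s3.png

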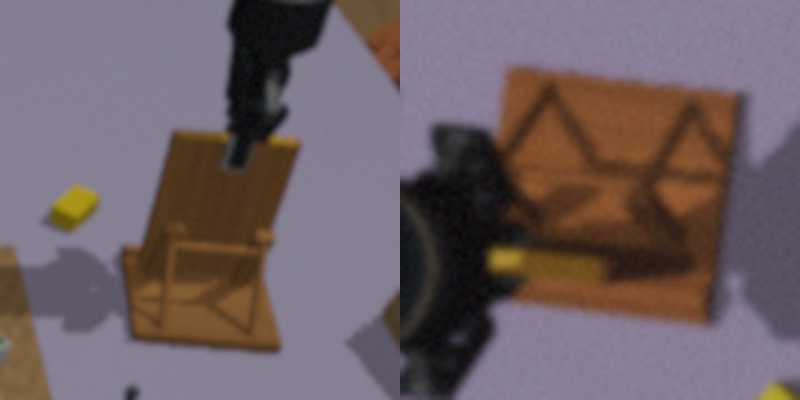

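The panel hangs square over the ledge, between lip and struts. I'll lower the last millimetre and watch the force, then loosen slightly.

Emit:
jog_arm:
  plan:
    - [0, 0, 0, -1, 0]
    - [0, 0, 0, 0, 0]

```text
clock: 12.32
eef_pos: [0.4659, 0.4116, 0.1483]
eef_rot: [-2.375, -2.056, -0.001]
contact_force: [-0.7, 0.3, 0.3]
finger_gap: 0.0114
gripper_force: 39.6
```

Emit:
jog_arm:
  plan:
    - [0, 0, 0, -1, 0]
    - [0, 0, 0, 0, 0]

```text
clock: 12.58
eef_pos: [0.4661, 0.4116, 0.1482]
eef_rot: [-2.375, -2.056, -0.002]
contact_force: [-1.1, -1.9, 6.8]
finger_gap: 0.0114
gripper_force: 40.4
```

Contact, at about 7 N. Now loosen.

Emit:
jog_arm:
  plan:
    - [0.16, 0, 0, 0, 0]
    - [0.18, 0, 0, 0, 0]
    - [0.22, 0, 0, 0, 0]
    - [0.26, 0, 0, 0, 0]
    - [0.31, 0, 0, 0, 0]
    - [0.31, 0, 0, 0, 0]

```text
clock: 13.32
eef_pos: [0.4657, 0.4115, 0.1469]
eef_rot: [2.375, 2.056, 0.0]
contact_force: [0.2, -0.2, -0.7]
finger_gap: 0.0265
gripper_force: 0.0
```

Emit:
jog_arm:
  plan:
    - [0.31, 3, -0.44, 0, 0]
    - [0.31, 3, -0.44, 0, 0]
    - [0.31, 3, -0.44, 0, 0]
    - [0.31, 3, -0.44, 0, 0]
    - [0.31, 3, -0.44, 0, 0]
    - [0.31, 3, -0.44, 0, 0]
    - [0.31, 3, -0.44, 0, 0]
    - [0.31, 0, 0, 0, 0]

```text
clock: 14.32
eef_pos: [0.487, 0.4082, 0.147]
eef_rot: [2.375, 2.056, 0.0]
contact_force: [0.5, -0.5, 0.8]
finger_gap: 0.0268
gripper_force: 0.1
```

Emit:
jog_arm:
  plan:
    - [0.31, 3, -0.44, 0, 0]
    - [0.31, 3, -0.44, 0, 0]
    - [0.31, 3, -0.44, 0, 0]
    - [0.31, 3, -0.44, 0, 0]
    - [0.31, 3, -0.44, 0, 0]
    - [0.31, 3, -0.44, 0, 0]
    - [0.31, 3, -0.44, 0, 0]
    - [0.31, 0, 0, 0, 0]

```text
clock: 15.32
eef_pos: [0.5079, 0.4052, 0.147]
eef_rot: [2.375, 2.056, 0.0]
contact_force: [0.9, -0.3, 0.1]
finger_gap: 0.0267
gripper_force: 0.0
```

Run:
```python
from m import *
f=grab_frame('scene')
cv2.imwrite('pics/s4.png',np.hstack([cv2.resize(f['pixels'][90:220,400:530],(400,400),interpolation=cv2.INTER_CUBIC),cv2.resize(T['pixels'][190:280,110:200],(400,400),interpolation=cv2.INTER_CUBIC)]))
s=bot.sense();print(s['contact_force'],s['eef_pos'],s['finger_gap'])
```

```text
[-0.5738 -0.6446  0.1997] [0.5076 0.4053 0.1469] 0.026238128905769122
```

View pics/s4.png

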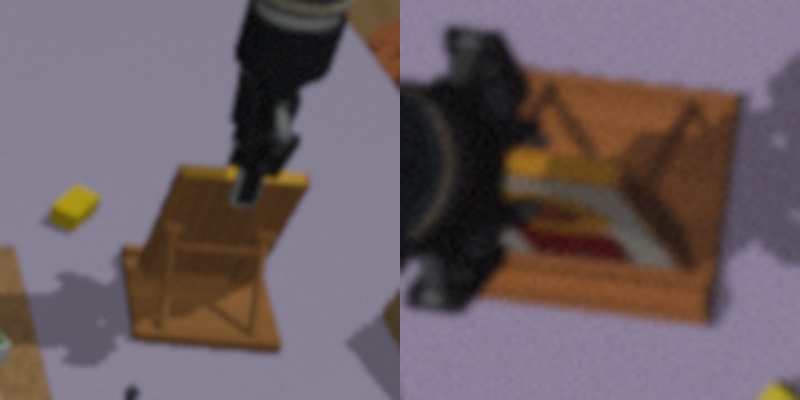

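The panel tips back between the fingers, with its picture side to the front. Now finish the lean, open wide and withdraw. That was the tenth picture, so later checks are numeric.

Emit:
jog_arm:
  plan:
    - [0.31, 2, -0.3, 0, 0]
    - [0.31, 2, -0.3, 0, 0]
    - [0.31, 2, -0.3, 0, 0]
    - [0.31, 0, 0, 0, 0]
    - [0.45, 0, 0, 0, 0]
    - [0.6, 0, 0, 0, 0]
    - [0.8, 0, 0, 0, 0]
    - [1, 0, 0, 0, 0]

```text
clock: 16.42
eef_pos: [0.5137, 0.4044, 0.147]
eef_rot: [-2.375, -2.056, -0.0]
contact_force: [0.3, -0.1, 0.6]
finger_gap: 0.0837
gripper_force: 0.0
```

Emit:
jog_arm:
  plan:
    - [1, 0, 0, 0, 0]
    - [1, 0, 0, 15, 0]
    - [1, 0, 0, 45, 0]
    - [1, 0, 0, 60, 0]
    - [1, 0, -60, 0, 0]
    - [1, 0, -60, 0, 0]
    - [1, 0, 0, 0, 0]

```text
clock: 17.3
eef_pos: [0.5151, 0.278, 0.2691]
eef_rot: [2.384, 2.044, 0.002]
contact_force: [0.3, 1.5, -0.7]
finger_gap: 0.0856
gripper_force: 0.0
```

Run:
```python
from m import *
s=bot.sense();print(s['clock'],s['eef_pos'],s['eef_rot'],s['contact_force'])
# gold top edge now (expected z ~ .155)
for m in seg(T,(18,120,90),(30,255,255),(110,190,200,280))[:3]:
    ys,xs=np.nonzero(m);print('gold',m.sum(),xs.min(),xs.max(),ys.min(),ys.max(),rect(T,m,.155))
f=grab_frame('scene')
for m in seg(f,(18,120,90),(30,255,255),(430,130,520,200))[:3]:
    ys,xs=np.nonzero(m);print('gold s',m.sum(),(xs.mean(),ys.mean()),rect(f,m,.155))
h=cv2.cvtColor(T['pixels'],cv2.COLOR_BGR2HSV)
e=np.radians(-8.33);o=np.array([454.5,411.1])
print('expected mid',o+57*np.array([np.cos(e),np.sin(e)]))
# white picture pixels
for m in seg(T,(0,0,130),(180,60,255),(110,190,200,280))[:2]:
    ys,xs=np.nonzero(m);print('white',m.sum(),xs.min(),xs.max(),ys.min(),ys.max())
```

```text
17.35 [0.5145 0.2817 0.2688] [-2.3802 -2.05   -0.0038] [-0.2038  1.0515 -0.0161]
gold s 164 (np.float64(478.8841463414634), np.float64(148.1158536585366)) [520.8651 399.961  100.2775  18.9946  81.5413]
expected mid [510.8987 402.8422]
white 832 166 199 237 279
white 454 182 199 190 222
```

The panel leans at the easel's yaw, centred within about 1.5 mm. Next the green pan.

Emit:
jog_arm:
  plan:
    - [0.62, 20, -32, -40, 8.5]
    - [0.62, 21, -33, -50, 8.5]
    - [0.62, 21, -33, -50, 8.5]
    - [0.62, 0, 0, -40, 8]
    - [0.62, 0, 0, 0, 0]
    - [0.62, 0, 0, 0, 0]

```text
clock: 18.15
eef_pos: [0.576, 0.1893, 0.0899]
eef_rot: [1.681, 2.653, 0.004]
contact_force: [1.2, 0.2, -0.5]
finger_gap: 0.0527
gripper_force: 0.0
```

```bash
cat > p.py <<'E'
from m import *
def st():
    S=[]
    for _ in range(3):
        s=bot.sense();a=np.degrees(np.arctan2(s['eef_rot'][1],s['eef_rot'][0]));S.append([*s['eef_pos']*1e3,(2*a)%180-90]);grab_frame('top')
    print(s['clock'].__round__(2),np.mean(S,0).round(2),s['qpos'][6].round(2),'gap',s['finger_gap'])
E
python3 - <<'E'
from p import *
st()
g=grab_frame('wrist')
for m in seg(T,(50,90,30),(85,255,255),(220,138,308,268))[:1]: print(rect(T,m,.025))
for m in seg(T,(18,120,90),(30,255,255),(110,190,200,280))[:3]:
    ys,xs=np.nonzero(m);print('gold',m.sum(),xs.min(),xs.max(),ys.min(),ys.max(),rect(T,m,.152))
E
```

```text
18.3 [576.19 189.14  90.58  25.31] 0.29 gap 0.05281097669864164
gold 157 114 158 222 229 [515.0906 402.9331  97.198    9.7751  81.3541]
```

Emit:
jog_arm:
  plan:
    - [0.62, 0.8, -7, 0, 0]
    - [0.62, 0, 0, -35, 0]
    - [0.62, 0, 0, -25, 0]
    - [0.62, 0, 0, -10, 0]
    - [0.62, 0, 0, 0, 0]

```text
clock: 19.02
eef_pos: [0.5758, 0.18, 0.0184]
eef_rot: [-1.682, -2.653, 0.001]
contact_force: [0.0, 1.2, 0.8]
finger_gap: 0.0528
gripper_force: 0.0
```

Emit:
jog_arm:
  plan:
    - [0, 0, 0, 0, 0]
    - [0, 0, 0, 0, 0]
    - [0, 0, 0, 0, 0]
    - [0, 0, 0, 0, 0]
    - [0, 0, 0, 0, 0]
  grip_force: 30

```text
clock: 19.65
eef_pos: [0.5768, 0.1806, 0.0198]
eef_rot: [1.681, 2.652, 0.003]
contact_force: [-0.3, 0.1, 6.7]
finger_gap: 0.0297
gripper_force: 30.5
```

Emit:
jog_arm:
  plan:
    - [0, 0, 0, 15, 0]
    - [0, 0, 0, 40, 0]
    - [0, 0, 0, 35, 0]
    - [0, 0, 0, 0, 0]

```text
clock: 20.15
eef_pos: [0.5777, 0.181, 0.112]
eef_rot: [1.68, 2.65, 0.009]
contact_force: [-0.4, 0.3, -0.4]
finger_gap: 0.0293
gripper_force: 29.9
```

Run:
```python
from p import *
st()
```

```text
20.3 [575.52 180.55 108.94  25.28] 0.29 gap 0.029081866917186554
```

Emit:
jog_arm:
  plan:
    - [0, 0, -40, 0, 9.7]
    - [0, 0, -50, 0, 9.7]
    - [0, 0, -50, 0, 9.7]
    - [0, 0, -50, 0, 9.7]
    - [0, 0, -45, 0, 9.7]
    - [0, 0, -21, 0, 9.7]
    - [0, 0, 0, 0, 9.3]
    - [0, 0, 0, 0, 0]

```text
clock: 21.35
eef_pos: [0.575, -0.0759, 0.1073]
eef_rot: [0.072, -3.138, -0.001]
contact_force: [-1.2, 0.5, -0.5]
finger_gap: 0.0294
gripper_force: 29.9
```

Emit:
jog_arm:
  plan:
    - [0, 0, 0, -20, 0]
    - [0, 0, 0, 0, 0]

```text
clock: 21.6
eef_pos: [0.5743, -0.0748, 0.0867]
eef_rot: [0.074, -3.136, -0.001]
contact_force: [0.4, 0.3, 0.0]
finger_gap: 0.0292
gripper_force: 29.9
```

Run:
```python
from p import *
st()
```

```text
21.75 [575.6  -75.08  88.21 -87.26] 1.73 gap 0.029438631283036965
```

Emit:
jog_arm:
  plan:
    - [0, 1.5, -0.5, -30, 0]
    - [0, 0, 0, -25, 0]
    - [0, 0, 0, -6, 0]
    - [0, 0, 0, -2, 0]
    - [0, 0, 0, -1, 0]
    - [0, 0, 0, 0, 0]

```text
clock: 22.55
eef_pos: [0.5779, -0.0761, 0.0253]
eef_rot: [-0.076, 3.139, -0.0]
contact_force: [0.0, -0.1, -0.8]
finger_gap: 0.0296
gripper_force: 29.9
```

Emit:
jog_arm:
  plan:
    - [0, 0, 0, -1, 0]
    - [0, 0, 0, 0, 0]

```text
clock: 22.8
eef_pos: [0.5774, -0.0761, 0.0237]
eef_rot: [-0.076, 3.14, 0.0]
contact_force: [-0.0, -0.5, -0.8]
finger_gap: 0.0291
gripper_force: 29.9
```

Emit:
jog_arm:
  plan:
    - [0, 0, 0, -1, 0]
    - [0, 0, 0, 0, 0]

```text
clock: 23.05
eef_pos: [0.5774, -0.0761, 0.0228]
eef_rot: [-0.076, 3.141, 0.0]
contact_force: [-0.2, 0.3, 2.8]
finger_gap: 0.0292
gripper_force: 30.2
```

Emit:
jog_arm:
  plan:
    - [0, 0, 0, -0.7, 0]
    - [0, 0, 0, 0, 0]

```text
clock: 23.3
eef_pos: [0.5774, -0.0761, 0.0228]
eef_rot: [-0.076, 3.141, 0.0]
contact_force: [-2.3, 0.6, 7.4]
finger_gap: 0.0292
gripper_force: 30.9
```

Emit:
jog_arm:
  plan:
    - [0.4, 0, 0, 0, 0]
    - [0.5, 0, 0, 0, 0]
    - [0.6, 0, 0, 0, 0]
    - [0.6, 0, 0, 25, 0]
    - [0.62, 0, 0, 55, 0]
    - [0.62, 17, 54, 0, 5.8]
    - [0.62, 34, 60, 0, 5.8]
    - [0.62, 34, 60, 0, 0]

```text
clock: 24.3
eef_pos: [0.6567, 0.088, 0.1021]
eef_rot: [-0.392, 3.116, 0.0]
contact_force: [-0.1, -0.5, 0.0]
finger_gap: 0.0532
gripper_force: 0.0
```

Emit:
jog_arm:
  plan:
    - [0.62, 0, 60, 0, 0]
    - [0.62, 0, 20, -10, 0]
    - [0.62, 0, 0, 0, 0]
    - [0.62, 0, 0, 0, 0]

```text
clock: 24.8
eef_pos: [0.6561, 0.1634, 0.0916]
eef_rot: [0.388, -3.117, 0.003]
contact_force: [-0.3, -1.6, 0.5]
finger_gap: 0.0529
gripper_force: 0.0
```

Run:
```python
from p import *
st()
g=grab_frame('wrist')
C=[(50,90,30),(85,255,255)]
for n,f,box in(('top',T,(320,170,430,245)),):
    for m in seg(grab_frame('top'),*C,box)[:3]: print(n,m.sum(),rect(T,m,.028))
pickle.dump(g,open('w5.pkl','wb'))
for n,c in(('red',[(0,150,60),(8,255,255)]),('blue',[(108,160,60),(125,255,255)]),('green',C)):
    for m in seg(g,*c)[:3]:
        ys,xs=np.nonzero(m);print(n,m.sum(),(int(xs.mean()),int(ys.mean())),rect(g,m,.025))
```

```text
24.95 [656.47 163.43  92.11 -75.85] 1.53 gap 0.05308141038810495
top 109 [516.5413 -79.0977  36.8558  17.1973  -1.832 ]
top 106 [576.3533 -76.4868  37.0668  17.1247   5.2909]
red 2346 (345, 239) [662.4298 178.7312  42.1185  22.0651  14.2713]
```

Emit:
jog_arm:
  plan:
    - [0.62, 6, 15.2, 0, 0]
    - [0.62, 0, 0, -35, 0]
    - [0.62, 0, 0, -25, 0]
    - [0.62, 0, 0, -12.5, 0]
    - [0.62, 0, 0, 0, 0]

```text
clock: 25.72
eef_pos: [0.6617, 0.1824, 0.0186]
eef_rot: [0.394, -3.116, -0.0]
contact_force: [0.2, 0.2, 0.1]
finger_gap: 0.0527
gripper_force: 0.0
```

Emit:
jog_arm:
  plan:
    - [0, 0, 0, 0, 0]
    - [0, 0, 0, 0, 0]
    - [0, 0, 0, 0, 0]
    - [0, 0, 0, 0, 0]
    - [0, 0, 0, 0, 0]
  grip_force: 30

```text
clock: 26.35
eef_pos: [0.663, 0.1822, 0.0208]
eef_rot: [-0.392, 3.114, 0.001]
contact_force: [0.1, -1.1, 5.9]
finger_gap: 0.0293
gripper_force: 30.3
```

Emit:
jog_arm:
  plan:
    - [0, 0, 0, 15, 0]
    - [0, 0, 0, 40, 0]
    - [0, 0, 0, 35, 0]
    - [0, -20, -60, 0, -5.8]
    - [0, -20, -60, 0, -5.8]
    - [0, -20, -60, 0, 0]
    - [0, -20, -60, 0, 0]
    - [0, 0, -60, 0, 0]

```text
clock: 27.35
eef_pos: [0.581, -0.1168, 0.1099]
eef_rot: [0.076, -3.14, -0.001]
contact_force: [1.7, 0.3, -0.1]
finger_gap: 0.0294
gripper_force: 29.8
```

Emit:
jog_arm:
  plan:
    - [0, 0, -60, 0, 0]
    - [0, 0, -25, 0, 0]
    - [0, 0, 0, -20, 0]
    - [0, 0, 0, 0, 0]
    - [0, 0, 0, 0, 0]

```text
clock: 27.98
eef_pos: [0.5832, -0.1997, 0.0899]
eef_rot: [-0.077, 3.14, 0.0]
contact_force: [0.9, -0.9, -0.0]
finger_gap: 0.0292
gripper_force: 29.8
```

Run:
```python
from p import *
st()
```

```text
28.12 [ 583.45 -199.74   90.17  -87.17] 1.95 gap 0.029540313687563907
```

Emit:
jog_arm:
  plan:
    - [0, 0, -7.7, -30, 0]
    - [0, 0, 0, -25, 0]
    - [0, 0, 0, -8, 0]
    - [0, 0, 0, -2, 0]
    - [0, 0, 0, 0, 0]

```text
clock: 28.8
eef_pos: [0.5836, -0.2081, 0.0252]
eef_rot: [-0.076, 3.139, -0.001]
contact_force: [-0.2, 0.7, -0.5]
finger_gap: 0.0296
gripper_force: 29.8
```

Emit:
jog_arm:
  plan:
    - [0, 0, 0, -1, 0]
    - [0, 0, 0, 0, 0]

```text
clock: 29.05
eef_pos: [0.5832, -0.2081, 0.0239]
eef_rot: [-0.076, 3.14, -0.0]
contact_force: [0.3, 0.1, -0.9]
finger_gap: 0.0294
gripper_force: 29.8
```

Emit:
jog_arm:
  plan:
    - [0, 0, 0, -0.8, 0]
    - [0, 0, 0, 0, 0]

```text
clock: 29.3
eef_pos: [0.5832, -0.2081, 0.0238]
eef_rot: [-0.076, 3.14, 0.0]
contact_force: [-1.4, 1.6, 6.7]
finger_gap: 0.0291
gripper_force: 30.7
```

Emit:
jog_arm:
  plan:
    - [0, 0, 0, -0.8, 0]
    - [0, 0, 0, 0, 0]

```text
clock: 29.55
eef_pos: [0.5832, -0.208, 0.0237]
eef_rot: [-0.076, 3.14, 0.0]
contact_force: [-3.0, 2.0, 12.1]
finger_gap: 0.0291
gripper_force: 31.3
```

Emit:
jog_arm:
  plan:
    - [0.4, 0, 0, 0.8, 0]
    - [0.5, 0, 0, 0, 0]
    - [0.6, 0, 0, 0, 0]
    - [0.6, 0, 0, 25, 0]
    - [0.62, 0, 0, 55, 0]
    - [0.62, -10, 40, 0, -9.5]
    - [0.62, -10, 40, 0, -9.5]
    - [0.62, -14, 40, 0, -9.5]

```text
clock: 30.55
eef_pos: [0.5487, -0.0868, 0.1025]
eef_rot: [0.708, 3.06, 0.001]
contact_force: [0.6, 0.2, -0.2]
finger_gap: 0.0531
gripper_force: 0.0
```

Emit:
jog_arm:
  plan:
    - [0.62, -14, 40, 0, -9.5]
    - [0.62, -14, 40, 0, -9.5]
    - [0.62, -14, 40, 0, -9.5]
    - [0.62, -14, 30, 0, -9.5]
    - [0.62, -14, 20, 0, -9.5]
    - [0.62, -10, 10, 0, -9.5]
    - [0.62, -8, 2, 0, -9.5]
    - [0.62, 0, 0, 0, -9.5]

```text
clock: 31.55
eef_pos: [0.4601, 0.0944, 0.1024]
eef_rot: [-2.441, -1.977, 0.001]
contact_force: [-0.5, -0.9, 0.1]
finger_gap: 0.0529
gripper_force: 0.0
```

Emit:
jog_arm:
  plan:
    - [0.62, 0, 0, 0, -9.5]
    - [0.62, 0, 0, -10, 0]
    - [0.62, 0, 0, 0, 0]

```text
clock: 31.92
eef_pos: [0.4601, 0.0939, 0.0916]
eef_rot: [-2.59, -1.777, 0.003]
contact_force: [-0.1, 0.5, 0.2]
finger_gap: 0.0528
gripper_force: 0.0
```

Run:
```python
from p import *
st()
g=grab_frame('wrist')
for m in seg(g,(108,150,50),(128,255,255))[:3]:
        ys,xs=np.nonzero(m);print(m.sum(),(int(xs.mean()),int(ys.mean())),rect(g,m,.025))
T=grab_frame('top')
for c in([(0,130,60),(8,255,255)],[(50,90,30),(85,255,255)]):
    for m in seg(T,*c,(320,170,430,245))[:3]: print(m.sum(),rect(T,m,.028))
```

```text
32.08 [460.67  93.84  92.17 -21.16] -0.3 gap 0.05285243038360277
2372 (324, 227) [461.1112  94.4138  41.8313  22.036   68.7986]
136 [ 523.7361 -211.9557   39.8367   20.4656    4.7969]
131 [ 582.0872 -208.3588   37.115    19.8361   -1.5333]
74 [ 593.6754 -101.3248   34.6297   27.1515   -1.9722]
110 [575.7278 -76.112   37.0603  17.2614  -1.5337]
110 [516.5413 -79.0989  36.8558  17.1998  -1.8321]
```

Emit:
jog_arm:
  plan:
    - [0.62, 0.5, 0.5, -35, 0]
    - [0.62, 0, 0, -25, 0]
    - [0.62, 0, 0, -12.5, 0]
    - [0.62, 0, 0, 0, 0]

```text
clock: 32.72
eef_pos: [0.4612, 0.0943, 0.0197]
eef_rot: [-2.593, -1.774, 0.002]
contact_force: [0.9, 0.5, -0.1]
finger_gap: 0.0528
gripper_force: 0.0
```

Emit:
jog_arm:
  plan:
    - [0, 0, 0, 0, 0]
    - [0, 0, 0, 0, 0]
    - [0, 0, 0, 0, 0]
    - [0, 0, 0, 0, 0]
    - [0, 0, 0, 0, 0]
  grip_force: 30

```text
clock: 33.35
eef_pos: [0.4622, 0.0947, 0.021]
eef_rot: [2.592, 1.774, 0.003]
contact_force: [-0.9, 0.2, 6.4]
finger_gap: 0.0293
gripper_force: 31.0
```

Emit:
jog_arm:
  plan:
    - [0, 0, 0, 15, 0]
    - [0, 0, 0, 40, 0]
    - [0, 0, 0, 35, 0]
    - [0, 10, -40, 0, -9.4]
    - [0, 10, -40, 0, -9.4]
    - [0, 10, -40, 0, -9.4]
    - [0, 10, -40, 0, -9.4]
    - [0, 10, -40, 0, -9.4]

```text
clock: 34.35
eef_pos: [0.5115, -0.1064, 0.1109]
eef_rot: [-3.086, -0.585, -0.001]
contact_force: [0.4, -0.2, -0.4]
finger_gap: 0.0292
gripper_force: 30.1
```

Emit:
jog_arm:
  plan:
    - [0, 10, -38, 0, -9.4]
    - [0, 0, 0, 0, -9.4]
    - [0, 0, 0, -20, 0]
    - [0, 0, 0, 0, 0]

```text
clock: 34.85
eef_pos: [0.5199, -0.1419, 0.0883]
eef_rot: [-3.139, -0.087, 0.006]
contact_force: [-1.0, -0.5, -0.4]
finger_gap: 0.0295
gripper_force: 30.1
```

Run:
```python
from p import *
st()
```

```text
35.0 [ 520.91 -142.65   89.53  -86.89] -0.73 gap 0.029473698715100916
```

Emit:
jog_arm:
  plan:
    - [0, 0.5, -2, -30, -0.3]
    - [0, 0, 0, -25, 0]
    - [0, 0, 0, -8, 0]
    - [0, 0, 0, -2, 0]
    - [0, 0, 0, 0, 0]

```text
clock: 35.67
eef_pos: [0.5224, -0.1457, 0.0258]
eef_rot: [3.14, 0.073, 0.002]
contact_force: [-0.9, -0.3, -0.9]
finger_gap: 0.0293
gripper_force: 30.1
```

Emit:
jog_arm:
  plan:
    - [0, 0, 0, -1, 0]
    - [0, 0, 0, 0, 0]

```text
clock: 35.92
eef_pos: [0.5221, -0.1455, 0.0244]
eef_rot: [3.141, 0.073, 0.001]
contact_force: [0.3, -0.1, -0.9]
finger_gap: 0.0293
gripper_force: 30.1
```

Emit:
jog_arm:
  plan:
    - [0, -0.5, 0.5, -0.8, 0]
    - [0, 0, 0, 0, 0]

```text
clock: 36.17
eef_pos: [0.5219, -0.1454, 0.024]
eef_rot: [3.14, 0.073, 0.002]
contact_force: [-0.6, -0.2, 4.6]
finger_gap: 0.029
gripper_force: 30.8
```

Emit:
jog_arm:
  plan:
    - [0, 0, 0, -0.6, 0]
    - [0, 0, 0, 0, 0]

```text
clock: 36.42
eef_pos: [0.522, -0.1454, 0.024]
eef_rot: [-3.14, -0.073, -0.003]
contact_force: [-1.9, 0.7, 11.4]
finger_gap: 0.0293
gripper_force: 31.6
```

Emit:
jog_arm:
  plan:
    - [0.4, 0, 0, 0.5, 0]
    - [0.5, 0, 0, 0, 0]
    - [0.6, 0, 0, 0, 0]
    - [0.6, 0, 0, 25, 0]
    - [0.6, 0, 0, 60, 0]
    - [0.6, -25, 0, 60, 0]
    - [0.6, -25, 0, 60, 0]
    - [0.6, -15, 0, 40, 0]

```text
clock: 37.42
eef_pos: [0.4575, -0.1456, 0.2652]
eef_rot: [-3.14, -0.071, -0.001]
contact_force: [1.2, 1.4, -0.1]
finger_gap: 0.0511
gripper_force: 0.0
```

Emit:
jog_arm:
  plan:
    - [0.6, 0, 0, 0, 0]
    - [0.6, 0, 0, 0, 0]

```text
clock: 37.67
eef_pos: [0.4581, -0.1442, 0.2628]
eef_rot: [-3.14, -0.075, 0.001]
contact_force: [0.1, 0.5, -0.3]
finger_gap: 0.0512
gripper_force: 0.0
```

Run:
```python
from p import *
st()
g=grab_frame('wrist');pickle.dump(g,open('w6.pkl','wb'))
for n,c in(('red',[(0,150,60),(8,255,255)]),('green',[(50,90,30),(85,255,255)]),('blue',[(108,160,60),(125,255,255)])):
    for f,b in((g,None),(grab_frame('top'),(320,170,430,245))):
      for m in seg(f,*c,b)[:2]: print(n,m.sum(),rect(f,m,.028))
# pan bodies / places: expected
e=np.radians(2.8);c=np.array([[576,-75.4],[521.4,-144.7],[582.4,-207.5]]);print(c)
for m in seg(T,(15,120,70),(30,255,255),(110,190,200,280))[:3]: print('gold',m.sum(),rect(T,m,.152))
```

```text
37.83 [ 457.91 -144.49  262.33  -87.31] -1.0 gap 0.051132483106770155
red 1142 [ 582.3558 -207.0407   42.57     21.9802    2.8326]
red 964 [ 524.8341 -210.2757   42.4441   21.9287    5.2495]
red 119 [ 581.9268 -208.8261   37.7303   18.7776    2.9266]
red 82 [ 527.1096 -211.6746   29.8206   18.6306    4.8618]
green 1139 [576.7118 -75.7631  41.672   21.98     2.7614]
green 966 [518.6844 -79.0189  41.8613  21.8964   1.9506]
green 110 [575.7278 -76.112   37.0603  17.2614  -1.5337]
green 108 [517.7571 -79.1999  34.3568  17.2249  -1.5418]
blue 1114 [ 579.4199 -141.6992   42.3607   21.6503    4.9842]
blue 941 [ 520.7704 -144.8157   41.8026   20.9713    2.287 ]
blue 94 [ 578.3062 -143.0717   34.8989   15.799     4.2848]
blue 93 [ 520.5681 -145.9677   34.779    15.6433    2.3441]
[[ 576.   -75.4]
 [ 521.4 -144.7]
 [ 582.4 -207.5]]
gold 264 [515.8364 402.8292 102.2004  13.6402  81.8972]
gold 108 [490.343  389.4966  62.9901  16.089   79.7581]
```

All three pans lie within 1 mm of their places and straight. The panel's top edge is centred to 0.7 mm and square, and its position fits a lean with the rear edge on the ledge. I'm handing in.

```bash
python3 -c "
from cell import bot
print(bot.close_job())"
```

```text
the job is handed in; nothing more can be done
None
```

The job is handed in: the panel leans centred on the easel with its picture side to the front, and the three pans are flat beside their own colours in the tray (pans within 1 mm, panel centred to under 1 mm, by camera); the arm never came near the jar, cup or sanding block, though I did not re-measure them afterwards.

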